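# Seat a taper tool holder in the setting stand and lock it

### The arm

A 7-joint arm with a two-finger parallel gripper is mounted at the origin on a cart in front of the work surface, level with it; the furniture and walls round the work are solid. World frame = base frame: x ahead of the robot, y to its left, z up, the work surface at z = 0. Lengths are in m, angles in rad, forces in N, time in s.
With the tool pointing down it reaches from about 0.4 to 0.85 m from the base axis. Payload 4.4 kg.
Tool frame: the origin (TCP) lies at the very end of the fingers, on their centre line; the grasp point (between the pads) lies 19 mm behind it; x points along the fingers, y is the direction in which the jaws open and shut, and the axes are right-handed (so a half turn about x gives the same grasp; the last joint's range is limited). The gripper opens to 94 mm and grips with 3 to 60 N. Pads are 16 mm wide; open, the fingers measure 119 mm over their backs; the gripper's body (75 mm by 177 mm) begins 78 mm behind the grasp point.
Start: joints at [1.062, 0.628, 0.038, 1.517, -0.027, 0.996, -0.02], TCP at [0.279, -0.587, 0.205] pointing down, gripper open.
Joint ranges: [-3.06, 3.06], [-0.37, 2.12], [-1.25, 1.32], [0.18, 2.47], [-1.1, 4.24], [0.23, 1.98], [-2.94, 2.94]. Speed limits (rad/s): [2.57, 2.57, 3.14, 3.14, 3.14, 3.14, 3.14].

### API

Orientations are given as a rotation vector (axis times angle).
In Python, from rig import robot gives the robot as it stands. The module is installed in compiled form; this text tells all that it offers. Calls block until the motion is done:
- robot.move_pose(position, orientation): joint-space move of the TCP to a pose.
- robot.move_straight(position, rotation=None, feed=0.15): straight line of the TCP; rotation=None keeps the orientation; feed is the mean speed in m/s.
- robot.goto_joints(angles): joint-space move.
- robot.open() and robot.grab(force=None): open the fingers fully, or close them until they stop; force is the grip in N (None keeps the last).
- robot.wait(seconds).
- robot.ik(position, orientation): joint angles nearest the present ones, or None.
- robot.capture(name): name is "side" or "top" or "wrist"; returns the picture (400x640x3 uint8, red, green, blue); there is no depth.
- robot.camera_model(name): a dict with "fovy" (degrees; the focal length in pixels is half the picture's height over the tangent of half this angle, whatever the lens; pixels are square), "cx", "cy" (the principal point, pixels), "world_to_cam" (4x4, takes a point from world to camera coordinates); the wrist camera has in their place "hand_eye" (4x4, takes a point from camera to tool coordinates, whose origin is the TCP and whose axes are the tool frame's). Camera axes: x right, y up, looking along -z (the intrinsics and any distortion apply to the point x, -y, -z); pixel columns grow to the right and rows downward; lengths in m; the calibration is good to about 2 mm. A picture is of the moment at which its call begins: read the wrist's pose just before it. camera_model takes no time and is no camera call.
A pose or a line that the arm cannot do raises robot.Unreachable and nothing moves.
- robot.job_done(): hands the job in, once; it reports no verdict.
Trained networks look in the newest picture that a camera, given by its name, has taken for a name from the list of things; names that differ only in an ending like _2 or _b are one class to them, and where a whole thing is asked for, a point or a joint stands for the part that bears it (a point fixed in the world has none). Each returns a list of dicts, best first, with "confidence" (0 to 1); they miss things now and then, are a little off and sometimes report something else, mostly with a low value. They report only what shows in the picture. A call takes as long as a camera call.
- robot.spot_in(thing, camera): "point" ([column, row] in pixels, amid what is visible of it).
- robot.masks_of(thing, camera): "mask" (400x640 bool, what is visible of it) and "point" ([column, row] in pixels, amid what is visible of it).
Readings, each from a call of its own:
- robot.get_t(): time.
- robot.get_joints(): joint angles.
- robot.get_joint_velocities(): joint speeds.
- robot.get_joint_efforts(): joint torques, N m.
- robot.get_tool_pos(): TCP position.
- robot.get_tcp_rot(): TCP orientation.
- robot.get_contact_force(): force on the tool from outside, world axes, zero at the start.
- robot.get_moment(): the same for the moment, N m.
- robot.get_opening(): finger opening in m.
Only numpy, scipy, OpenCV 4.12 (cv2) and the standard library are available. Lean on these libraries where they do the work, as an engineer would, in place of code of your own. Each camera call takes 0.05 s, during which the arm holds its last target. There are 200 camera calls.

### The job

Take the collet holder with the brass-coloured cutter out of the rack and set it, shank down, in the taper of the tool-setting stand: feel for the two drive dogs with light pressure, turning the holder until its slots drop over them, and press it fully home. Then swing the red-handled lever over its flange to the stop so it is locked, and let go. Be gentle with the ground faces, never pushing the holder on the stand with more than about 40 N (4 kg), and leave the other holder and the loose things on the bench alone.

Things in the scene. Friction and masses are not known exactly. Their poses are not given: they have to be found in the camera images.
- collet_holder: Steel tool holder to load, 146 mm long, 0.36 to 0.57 kg, shank down in either rack place at any yaw. Origin: centre of the flange's underside (the seating face), z up the axis. Below: cone 32 mm wide at the flange, 19 mm at z = -44 mm (7 in 24), pull stud to -58 mm. Flange 50 mm wide, 18 mm thick; two drive slots 18 mm wide cut through its rim at +x and -x; a half turn looks the same.
- nut_grip (a point): Where to grip the collet holder: on its axis, 44 mm above the origin, at the middle of the dark collet nut, 38 mm in diameter, z = 28.5 to 56.5 mm, with a brass band. Neck below it 33 mm wide; above it a brass-coloured cutter 10 mm wide up to z = 89 mm.
- chuck_holder: Bystander in the rack's other place, 86 mm away centre to centre: same shank, flange and origin, but with a black ribbed drill chuck 39 mm in diameter, reaching 80 mm above its origin. Leave it.
- rack: Fixed rack 86 x 170 x 72 mm (x, y, z): grey plate with two 37 mm through holes at y = +43 and -43 mm, on aluminium cheeks. Origin: centre of its underside; the holders' flanges lie on the plate's top, z = 72 mm. The sander's rim stands some 0.15 m behind it.
- setter: Fixed tool-setting stand: green casting on a foot 108 mm (x) by 150 mm (y), upright steel spindle with a tapered hole, lever post at its -y side. Origin: on the bench under the spindle's axis, z up, -x roughly towards the robot. A big disc sander stands behind: its rim (0.45 m high) comes within 0.1 m of the spindle on the far right, its small table (0.2 m high) stands to the right between stand and rack: keep the hand low and carry the holder round in front.
- spindle_nose (a point): On the spindle axis in its flat nose face, 85 mm above the bench, 70 mm wide; axes as the stand's. Holder home: its origin here. Tapered hole 33.4 mm wide at the mouth, same taper, 0.7 mm play all round when home, deeper than the stud. Braked: the spindle turns only above 0.3 N m.
- dog_tops (a point): 8 mm above the nose: level of the tops of two drive dogs on the face, opposite each other, 15.8 mm wide, 19.5 to 28.5 mm from the axis, oiled (friction 0.2), top edges chamfered 0.6 mm. The line through them lies anywhere within 0.75 rad either way of the stand's x axis and is not reported. A flange that misses them rests here; about 3 degrees of play when over them.
- lock_lever (a joint): Angle (rad) of the two-armed lock lever on its upright post. 0 = open: red handle to the stand's -x, tongue to +x. Grows counter-clockwise seen from above to the stop at 1.571 = locked: handle to -y, tongue to +y over the flange. Starts at 0 to 0.3, stays where it is left, turns with about 0.12 N m.
- lever_post (a point): Axis of the lever, 62 mm from the spindle axis on the stand's -y side, at the underside of the lever plate (105 to 114 mm above the bench). The tongue reaches 41 mm from it and passes 2 mm above the flange of a holder that is home; a flange that is not home blocks it.
- lever_pin (a point): Middle of the lever's upright red handle pin, 14 mm in diameter, from 118 to 155 mm above the bench (this point 138 mm), 45 mm from the post's axis. Grip it from above and carry it round the post, or push it.
- hex_key: Loose hex key in a black sleeve, 22 x 118 x 12 mm, bystander. Origin: centre of its underside.
- marker: Loose marker pen, 16 x 123 x 16 mm, bystander. Origin: centre of its underside.

How it is judged:
By the outcome, as a careful person would: the job done as asked, in the order asked, and still so for the second after the job is handed in, with the robot touching nothing.
It also fails if it takes over 72 s, if anything falls off the work surface, if the arm or the gripper's body presses on something with over 40 N, if the wrist force passes 120 N, or if a joint passes its speed limit or range.

## Working session

There is one attempt and no reset: what is moved stays moved. The work goes in short steps, each a Python script; the robot and the scene stay as the last script left them, time stands still between calls to the robot, and variables do not carry over. Pictures are saved under pics/ and viewed, about 8 in all and at most 12, crops included, and the job is handed in when it is done.

```bash
mkdir -p pics; ls
python3 - <<'E'
from rig import robot
import cv2, numpy as np
np.set_printoptions(precision=4,suppress=True)
for c in ["side","top","wrist"]:
    im=robot.capture(c); cv2.imwrite(f"pics/{c}0.png",im[:,:,::-1])
    print(c,robot.camera_model(c))
    for t in ["collet_holder","nut_grip","chuck_holder","rack","setter","lock_lever","lever_pin","hex_key","marker"]:
        r=robot.spot_in(t,c); print(t,[(np.round(d["point"],1),round(d["confidence"],2)) for d in r[:3]])
print(robot.get_t(),robot.get_tool_pos(),robot.get_tcp_rot(),robot.get_opening(),robot.get_contact_force())
a=cv2.imread("pics/side0.png");b=cv2.imread("pics/top0.png")
E
```

```text
pics
side {'fovy': 51.40329951269342, 'cx': 321.96406147495225, 'cy': 197.8921097925016, 'world_to_cam': array([[-0.8643, -0.5027, -0.0172,  0.4848],
       [ 0.2102, -0.392 ,  0.8956, -0.1256],
       [-0.4569,  0.7705,  0.4444, -1.2409],
       [ 0.    ,  0.    ,  0.    ,  1.    ]])}
collet_holder [(array([350. , 176.3]), 0.61)]
nut_grip [(array([347.5, 174. ]), 0.78), (array([309.5, 238.7]), 0.39)]
chuck_holder []
rack [(array([351.6, 191. ]), 0.91)]
setter [(array([312. , 237.2]), 0.9)]
lock_lever [(array([320.1, 204. ]), 0.52)]
lever_pin [(array([326.5, 207.2]), 0.64)]
hex_key [(array([339.8, 221.5]), 0.41)]
marker [(array([234.2, 281.3]), 0.57)]
top {'fovy': 44.416796221210255, 'cx': 323.86877219426424, 'cy': 202.12947164848453, 'world_to_cam': array([[ 0.0124, -0.9999, -0.0005,  0.1806],
       [ 0.9812,  0.0121,  0.1928, -0.4365],
       [-0.1927, -0.0029,  0.9812, -1.2255],
       [ 0.    ,  0.    ,  0.    ,  1.    ]])}
collet_holder [(array([410.7, 189.3]), 0.58), (array([287.3, 207.1]), 0.48)]
nut_grip [(array([411.8, 188.3]), 0.64)]
chuck_holder [(array([443.6, 173.1]), 0.91)]
rack [(array([423.7, 188. ]), 0.64)]
setter [(array([285.5, 207.6]), 0.96)]
lock_lever [(array([300.7, 196.4]), 0.6)]
lever_pin [(array([301.4, 199.6]), 0.82)]
hex_key [(array([351.1, 203.1]), 0.68)]
marker [(array([194.9, 180.3]), 0.81)]
wrist {'fovy': 71.17403076578412, 'cx': 317.63840020068335, 'cy': 198.34549033832752, 'hand_eye': array([[ 0.0002,  0.2691, -0.9631, -0.1797],
       [ 1.    ,  0.0001,  0.0002, -0.    ],
       [ 0.0002, -0.9631, -0.2691, -0.0773],
       [ 0.    ,  0.    ,  0.    ,  1.    ]])}
collet_holder []
nut_grip []
chuck_holder []
rack []
setter []
lock_lever []
lever_pin []
hex_key []
marker []
1.5 [ 0.2785 -0.5873  0.2055] [ 1.9762  0.4447 -1.9761] 0.09382360837099998 [ 0.0151 -0.6228 -0.0074]
```

Run:
```python
import cv2, numpy as np
a=cv2.imread("pics/side0.png");b=cv2.imread("pics/top0.png")
A=cv2.resize(a[130:330,200:440],(720,600)); cv2.imwrite("pics/sc.png",A)
B=cv2.resize(b[120:280,170:490],(800,400)); cv2.imwrite("pics/tc.png",B)
```

```text
(no output)
```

View pics/tc.png

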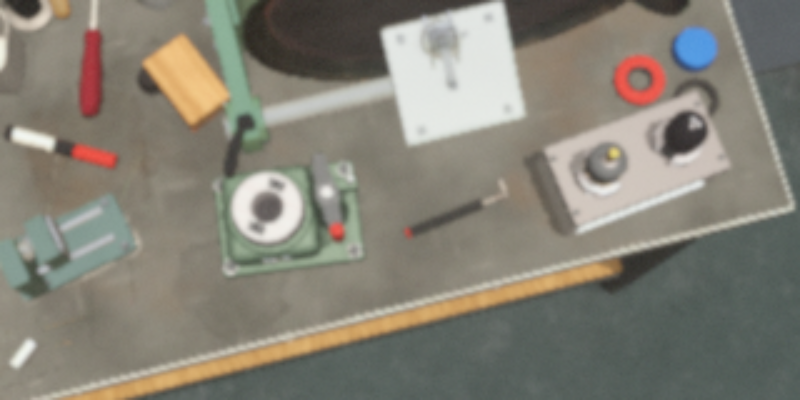

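View pics/sc.png

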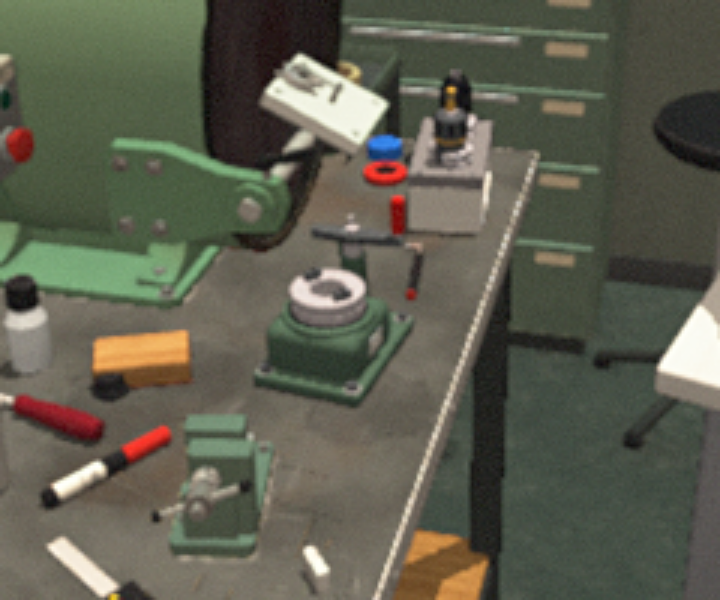

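The top crop shows the stand's spindle at about (267,207) in the crop. Its dogs are dark marks at about (279,183) and (257,232), and the lever's red pin is at (337,231). The collet holder with the brass tip is in the rack's left place at (604,160), with the chuck to its right. The side crop agrees.

```bash
cat > h.py <<'E'
from rig import robot
import cv2, numpy as np
from scipy.spatial.transform import Rotation as R
np.set_printoptions(precision=4,suppress=True)
def rot(a):  # tool down, jaw direction at world yaw a
    c,s=np.cos(a),np.sin(a)
    return R.from_matrix(np.array([[0,c,s],[0,s,-c],[-1,0,0]])).as_rotvec()
def cam(name, pose=None):
    m=robot.camera_model(name); f=200/np.tan(np.radians(m["fovy"])/2)
    if name=="wrist":
        p,r=pose; T=np.eye(4); T[:3,:3]=R.from_rotvec(r).as_matrix(); T[:3,3]=p
        W=np.linalg.inv(T@m["hand_eye"])
    else: W=m["world_to_cam"]
    return f,m["cx"],m["cy"],W
def proj(P,C):
    f,cx,cy,W=C; q=np.atleast_2d(P)@W[:3,:3].T+W[:3,3]
    return np.c_[cx+f*q[:,0]/-q[:,2], cy+f*q[:,1]/q[:,2]]
def onz(px,z,C):
    f,cx,cy,W=C; px=np.atleast_2d(px).astype(float)
    d=np.c_[(px[:,0]-cx)/f,-(px[:,1]-cy)/f,-np.ones(len(px))]@W[:3,:3]
    o=-W[:3,:3].T@W[:3,3]; return o+d*((z-o[2])/d[:,2])[:,None]
def pose(): return np.array(robot.get_tool_pos()),np.array(robot.get_tcp_rot())
def shot(name,fn):
    p=pose(); im=robot.capture(name); cv2.imwrite(fn,im[:,:,::-1]); return im,cam(name,p)
def yaw():
    m=R.from_rotvec(robot.get_tcp_rot()).as_matrix(); return np.arctan2(m[1,1],m[0,1])
E
python3 - <<'E'
from h import *
T=cam("top");S=cam("side")
for n,px,z in [("spindle",(276.8,202.8),.085),("post",(170+.4*326,120+.4*190),.115),("pin",(170+.4*337,120+.4*231),.15),("collet",(411.8,187),.116),("brass",(170+.4*613,120+.4*153),.161),("chuck",(443.6,173),.125),("dogA",(170+.4*279,120+.4*183),.093),("dogB",(170+.4*257,120+.4*232),.093),("hex",(351,203),0),
 ]: print(n,onz(px,z,T)[0])
for n,px,z in [("spindle",(200+327/3,130+287/3),.085),("pin",(200+412/3,130+293/3),.14),("nut",(347.5,174),.116),("dogA",(200+312/3,130+272/3),.093),("dogB",(200+343/3,130+299/3),.093)]: print(n,onz(px,z,S)[0])
print(yaw(), robot.get_joints())
for P in [(.45,-.1),(.4,.1),(.4,-.4)]:
  for a in np.arange(-3,3.2,.5):
    q=robot.ik([*P,.3],rot(a)); print(P,round(a,1),None if q is None else np.round(q,2))
E
```

```text
spindle [0.4227 0.3035 0.085 ]
post [0.4346 0.2433 0.115 ]
pin [0.3879 0.2303 0.15  ]
collet [ 0.4602 -0.0292  0.116 ]
brass [ 0.464  -0.0294  0.161 ]
chuck [ 0.4942 -0.1061  0.125 ]
dogA [0.4457 0.2915 0.093 ]
dogB [0.3959 0.3118 0.093 ]
hex [0.4411 0.1135 0.    ]
spindle [0.4261 0.3011 0.085 ]
pin [0.3068 0.3551 0.14  ]
nut [ 0.4656 -0.0128  0.116 ]
dogA [0.4459 0.2956 0.093 ]
dogB [0.3945 0.3241 0.093 ]
-1.1281101322138312 [ 1.0622  0.6284  0.0385  1.5174 -0.0271  0.9963 -0.02  ]
(0.45, -0.1) -3.0 [-0.17  0.26  0.42  1.89 -0.12  1.01 -2.7 ]
(0.45, -0.1) -2.5 [-0.06  0.25  0.27  1.89 -0.08  1.01 -2.25]
(0.45, -0.1) -2.0 [ 0.06  0.25  0.13  1.89 -0.04  1.01 -1.8 ]
(0.45, -0.1) -1.5 [ 0.17  0.25 -0.02  1.88  0.    1.01 -1.35]
(0.45, -0.1) -1.0 [ 0.27  0.25 -0.14  1.88  0.04  1.01 -0.89]
(0.45, -0.1) -0.5 [ 0.37  0.25 -0.27  1.88  0.08  1.02 -0.43]
(0.45, -0.1) 0.0 [ 0.46  0.26 -0.38  1.88  0.11  1.02  0.03]
(0.45, -0.1) 0.5 [ 0.54  0.27 -0.5   1.87  0.15  1.03  0.49]
(0.45, -0.1) 1.0 [ 0.63  0.29 -0.61  1.87  0.19  1.04  0.94]
(0.45, -0.1) 1.5 [ 0.74  0.31 -0.76  1.87  0.25  1.05  1.
[... 1045 characters left out ...]
 0.44  0.43  1.64 -0.2   1.11 -1.57]
(0.4, -0.4) -2.0 [ 0.55  0.42  0.28  1.63 -0.13  1.1  -1.14]
(0.4, -0.4) -1.5 [ 0.64  0.42  0.15  1.63 -0.07  1.1  -0.7 ]
(0.4, -0.4) -1.0 [ 0.73  0.41  0.    1.63 -0.    1.1  -0.26]
(0.4, -0.4) -0.5 [ 0.83  0.42 -0.14  1.62  0.06  1.11  0.17]
(0.4, -0.4) 0.0 [ 0.92  0.42 -0.28  1.62  0.13  1.11  0.61]
(0.4, -0.4) 0.5 [ 1.02  0.44 -0.42  1.62  0.19  1.13  1.05]
(0.4, -0.4) 1.0 [ 1.11  0.46 -0.56  1.62  0.26  1.14  1.48]
(0.4, -0.4) 1.5 [ 1.19  0.48 -0.7   1.61  0.33  1.17  1.91]
(0.4, -0.4) 2.0 [ 1.26  0.52 -0.83  1.61  0.4   1.19  2.34]
(0.4, -0.4) 2.5 [ 0.23  0.51  0.8   1.64 -0.4   1.16 -2.65]
(0.4, -0.4) 3.0 [ 0.32  0.48  0.65  1.64 -0.31  1.13 -2.23]
```

Run:
```python
from h import *
def look(tag,things):
    im,C=shot("wrist",f"pics/w_{tag}.png"); np.save(f"pose_{tag}.npy",np.r_[pose()])
    for t,z in things:
        for d in robot.masks_of(t,"wrist")[:2]:
            print(t,np.round(d["point"],1),round(d["confidence"],2),onz(d["point"],z,C)[0]); np.save(f"m_{tag}_{t}.npy",d["mask"]) if d["confidence"]>.4 else 0
    print(robot.get_t())
robot.move_pose([.44,-.03,.25],rot(.4)); print(pose()[0],robot.get_t())
look("rack",[("collet_holder",.09),("nut_grip",.116),("chuck_holder",.11),("rack",.072)])
robot.move_pose([.36,.13,.25],rot(.5))
robot.move_pose([.40,.31,.22],rot(.6)); print(pose()[0],robot.get_t())
look("stand",[("setter",.05),("lock_lever",.11),("lever_pin",.138)])
a=cv2.imread("pics/w_rack.png");b=cv2.imread("pics/w_stand.png")
```

```text
[ 0.4402 -0.0311  0.2498] 3.5917
collet_holder [336.4 195.4] 0.83 [ 0.4658 -0.0341  0.09  ]
nut_grip [334.9 196.3] 0.86 [ 0.4603 -0.03    0.116 ]
chuck_holder [335.5 257. ] 0.69 [ 0.4939 -0.1036  0.11  ]
rack [334.  218.3] 0.75 [ 0.4788 -0.0687  0.072 ]
3.8417
[0.4006 0.3076 0.2195] 5.3667
setter [324.2 205.3] 0.71 [0.4226 0.2879 0.05  ]
lock_lever [299.1 257.8] 0.68 [0.423  0.2346 0.11  ]
lever_pin [300.5 256.7] 0.8 [0.417  0.2498 0.138 ]
5.5667
```

View pics/w_rack.png

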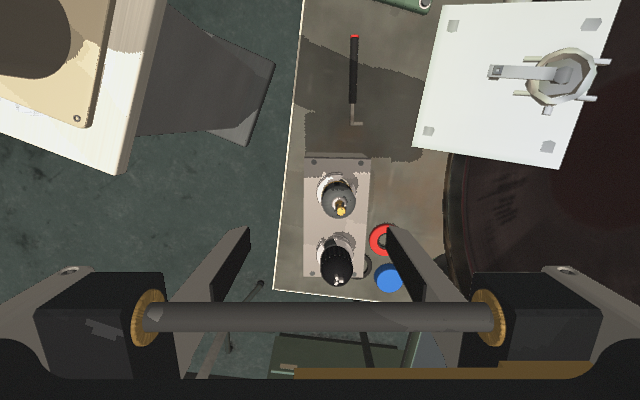

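View pics/w_stand.png

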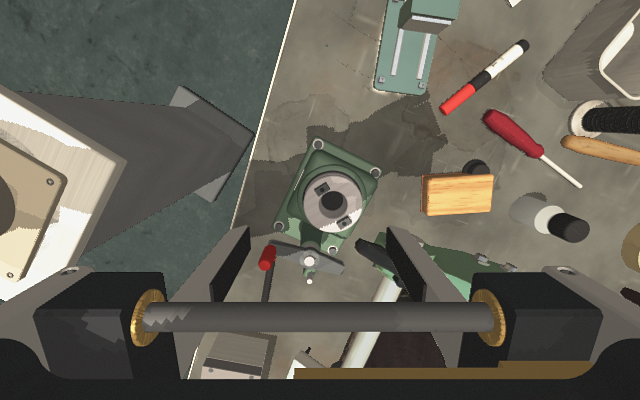

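The rack view shows the collet holder at (338,198) and the chuck at (335,257). The stand view shows the spindle bore at about (332,201), dogs at about (321,189) and (344,221), the lever post at (309,262) and the red pin at (267,257). I'll zoom in on both for angles.

Run:
```python
import cv2, numpy as np
a=cv2.imread("pics/w_rack.png")[155:255,290:390];b=cv2.imread("pics/w_stand.png")[150:250,282:382]
f=lambda i:cv2.resize(i,(400,400),interpolation=cv2.INTER_CUBIC)
cv2.imwrite("pics/zoom.png",np.hstack([f(a),f(b)]))
```

```text
(no output)
```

View pics/zoom.png

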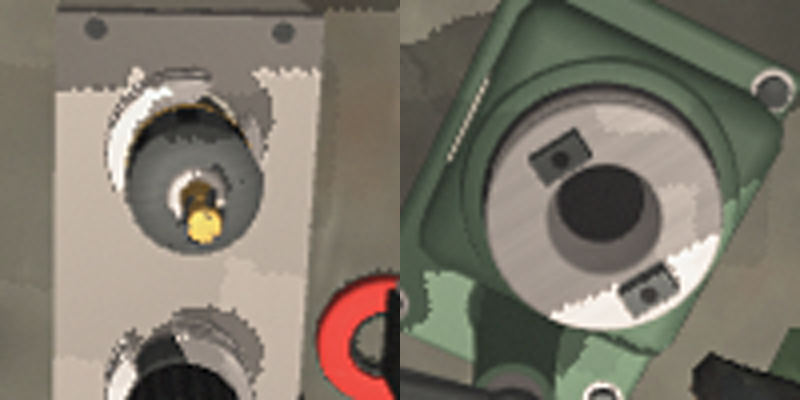

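Run:
```python
from h import *
P=np.load("pose_stand.npy"); C=cam("wrist",(P[0],P[1]))
d=onz([(322.25,189.75),(344.25,222.5)],.093,C); v=d[1]-d[0]; print("dogs",d,np.linalg.norm(v),np.arctan2(v[1],v[0]),d.mean(0))
print("disc",onz([(333,203.75)],.085,C),"post",onz((309,262),.118,C),"pintop",onz((271,246),.155,C),"pinlow",onz((265,264),.118,C))
c=onz([(318.5,144.5),(373,172),(334,249)],.0,C); print("foot holes(z~.015)",onz([(318.5,144.5),(373,172),(333,250),(279,226)],.015,C))
P=np.load("pose_rack.npy"); C=cam("wrist",(P[0],P[1]))
print("brass",onz([(341.2,210.5)],.161,C),"flange",onz([(290+188/4,155+150/4)],.09,C))
print("rackholes",onz([(290+96/4,155+28/4),(290+283/4,155+33/4),(312,272)],.072,C))
print("table",onz([(413,147),(437,5),(560,168)],.2,C),"rim",onz([(445,200),(460,160)],.2,C))
print("slot",onz([(290+163/4,155+75/4),(290+210/4,155+75/4)],.09,C))
```

```text
Traceback (most recent call last):
  File "h.py", line 11, in cam
    p,r=pose; T=np.eye(4); T[:3,:3]=R.from_rotvec(r).as_matrix(); T[:3,3]=p
                                    ~~~~~~~~~~~~~^^^
  File "scipy/spatial/transform/_rotation.pyx", line 1280, in scipy.spatial.transform._rotation.Rotation.from_rotvec
ValueError: Expected `rot_vec` to have shape (3,) or (N, 3), got ()
```

Run:
```python
from h import *
P=np.load("pose_stand.npy").reshape(2,3); C=cam("wrist",(P[0],P[1]))
d=onz([(322.25,189.75),(344.25,222.5)],.093,C); v=d[1]-d[0]; print("dogs",d,np.linalg.norm(v),np.arctan2(v[1],v[0]),d.mean(0))
print("disc",onz([(333,203.75)],.085,C),"post",onz((309,262),.118,C),"pintop",onz((271,246),.155,C),"pinlow",onz((265,264),.118,C))
print("foot holes(z~.015)",onz([(318.5,144.5),(373,172),(333,250),(279,226)],.015,C))
P=np.load("pose_rack.npy").reshape(2,3); C=cam("wrist",(P[0],P[1]))
print("brass",onz([(341.2,210.5)],.161,C),"flange",onz([(290+188/4,155+150/4)],.09,C))
print("rackholes",onz([(290+96/4,155+28/4),(290+283/4,155+33/4),(312,272)],.072,C))
print("table",onz([(413,147),(437,5),(560,168)],.2,C),"rim",onz([(445,200),(460,160)],.2,C))
print("slot",onz([(290+163/4,155+75/4),(290+210/4,155+75/4)],.09,C))
```

```text
dogs [[0.4025 0.3117 0.093 ]
 [0.4459 0.2937 0.093 ]] 0.04706142455810381 -0.3930690010509412 [0.4242 0.3027 0.093 ]
disc [[0.4237 0.3033 0.085 ]] post [[0.4334 0.2398 0.118 ]] pintop [[0.3838 0.2509 0.155 ]] pinlow [[0.3941 0.21   0.118 ]]
foot holes(z~.015) [[0.3744 0.3456 0.015 ]
 [0.4583 0.3571 0.015 ]
 [0.4806 0.2284 0.015 ]
 [0.3928 0.2154 0.015 ]]
brass [[ 0.4647 -0.0307  0.161 ]] flange [[ 0.4649 -0.03    0.09  ]]
rackholes [[ 0.4244 -0.0083  0.072 ]
 [ 0.4803  0.0134  0.072 ]
 [ 0.4824 -0.1552  0.072 ]]
table [[0.4882 0.0516 0.2   ]
 [0.4568 0.1471 0.2   ]
 [0.6083 0.0835 0.2   ]] rim [[0.5344 0.0226 0.2   ]
 [0.5287 0.0572 0.2   ]]
slot [[ 0.4482 -0.0112  0.09  ]
 [ 0.4615 -0.0056  0.09  ]]
```

```bash
python3 - <<'E'
from h import *
P=np.load("pose_rack.npy").reshape(2,3); C=cam("wrist",(P[0],P[1])); T=cam("top")
for z in (.0,.03,.06): print(z,"rim w",onz([(445,200),(450,165),(447,235)],z,C).tolist(),"\n top",onz([(170+.4*x,120+.4*y) for x,y in [(300,75),(350,78),(540,35),(640,10)]],z,T).tolist())
print("z.22 extremes",onz([(268,132),(450,120)],.22,T))
E
python3 -c "
import cv2,numpy as np
a=cv2.imread('pics/top0.png')[0:210,220:500];cv2.imwrite('pics/sander.png',cv2.resize(a,(800,600),interpolation=cv2.INTER_CUBIC))"
```

```text
0.0 rim w [[0.6437914800164248, 0.0066664477496921545, 0.0], [0.6228191433608926, 0.05878872101251047, 0.0], [0.6769649284374206, -0.04474735674780223, 0.0]] 
 top [[0.5866988592742584, 0.28051454496116773, 0.0], [0.5839569477036448, 0.22577574815411589, 0.0], [0.6357571029737479, 0.01753197638992085, 0.0], [0.6660670744779389, -0.09332312809532298, 0.0]]
0.03 rim w [[0.627389094082106, 0.009058788724981164, 0.030000000000000027], [0.6078817448707787, 0.057540147904279526, 0.030000000000000027], [0.658245266835828, -0.038763590587767814, 0.030000000000000027]] 
 top [[0.577446316946225, 0.2782251816789645, 0.030000000000000027], [0.5747683335366464, 0.22476262975692018, 0.030000000000000027], [0.6253607588772976, 0.021374098956196352, 0.030000000000000027], [0.6549640479486741, -0.08689639884551073, 0.030000000000000027]]
0.06 rim w [[0.6109867081477871, 0.011451129700270155, 0.06], [0.5929443463806648, 0.056291574796048585, 0.06], [0.6395256052342353, -0.03277982442773341, 0.06]] 
 top [[0.5681937746181918, 0.2759358183967613, 0.06000000000000005], [0.565579719369648, 0.22374951135972446, 0.06000000000000005], [0.6149644147808473, 0.025216221522471854, 0.06000000000000005], [0.6438610214194093, -0.08046966959569848, 0.06000000000000005]]
z.22 extremes [[ 0.561   0.3151  0.22  ]
 [ 0.595  -0.1015  0.22  ]]
```

View pics/sander.png

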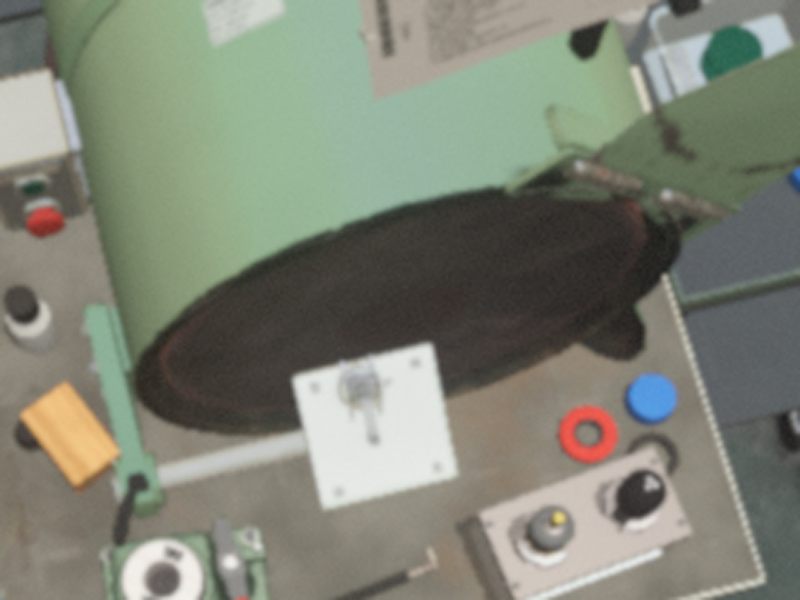

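The sander picture shows a vertical disc facing the robot. Its rim is at x of roughly 0.56 to 0.62 m, clear of the hand at the yaws I plan to use. Next is going down over the collet holder with a close look before gripping.

Run:
```python
from h import *
T=cam("top");S=cam("side")
for z in (.05,.1,.15,.2): print(z,"knob",onz((274,170),z,T)[0][:2],"pivot",onz((268,170),z,T)[0][:2],onz((283,199),z,S)[0][:2])
robot.move_pose([.36,.13,.25],rot(0))
robot.move_pose([.4648,-.0303,.22],rot(-.3))
robot.move_straight([.4648,-.0303,.097],feed=.12)
im,C=shot("wrist","pics/w_grip.png"); p,r=pose(); np.save("pose_grip.npy",np.r_[[p],[r]])
print(p,yaw(),robot.get_t(),robot.get_contact_force())
for t,z in [("nut_grip",.116),("collet_holder",.09)]:
    for d in robot.spot_in(t,"wrist")[:1]: print(t,d,onz(d["point"],z,C)[0])
q=proj([[.4648,-.0303,.09]],C)[0]; print("pred flange px",q, proj([[.4648,-.0303,.161]],C)[0])
x0,y0=int(q[0])-80,max(0,int(q[1])-60); print(x0,y0)
cv2.imwrite("pics/w_gripz.png",cv2.resize(im[y0:y0+120,x0:x0+160,::-1],(800,600),interpolation=cv2.INTER_CUBIC))
```

```text
0.05 knob [0.5165 0.317 ] pivot [0.5163 0.3326] [0.6296 0.1409]
0.1 knob [0.5033 0.3116] pivot [0.5031 0.3266] [0.5692 0.2221]
0.15 knob [0.4901 0.3061] pivot [0.4899 0.3205] [0.5089 0.3032]
0.2 knob [0.4769 0.3007] pivot [0.4767 0.3144] [0.4485 0.3843]
[ 0.4654 -0.0302  0.0976] -0.29990832607607554 8.3667 [-0.9482 -0.0182  0.6785]
nut_grip {'point': [316.9, 246.2], 'confidence': 0.9} [ 0.4645 -0.0284  0.116 ]
collet_holder {'point': [318.7, 244.8], 'confidence': 0.81} [ 0.4624 -0.0395  0.09  ]
pred flange px [318.1915 232.7226] [318.597  290.4971]
238 172
```

View pics/w_gripz.png

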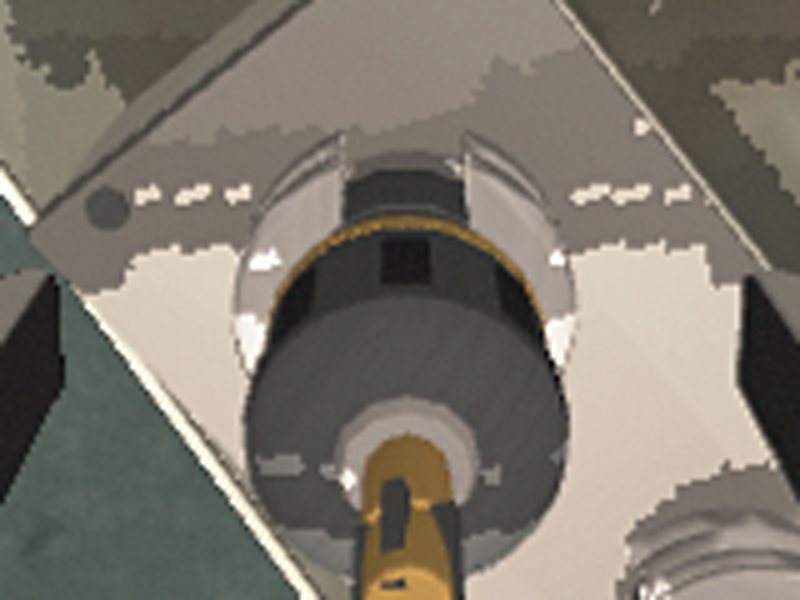

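The close view shows the slot clearly, pointing straight up in the image, so its world yaw is 1.27. My earlier reading of 1.99 was wrong. That makes jaw yaw -0.85 the better grip. Before using the space, I'll triangulate the sander table's black knob near the stand.

Run:
```python
from h import *
P=np.load("pose_stand.npy").reshape(2,3); W=cam("wrist",(P[0],P[1])); T=cam("top")
for z in (.06,.1,.14,.18,.22,.26): print(z,"W tip/end",onz([(357,241),(386,262)],z,W)[:,:2].tolist(),"T tip/end",onz([(262,188),(267,169)],z,T)[:,:2].tolist())
# regrip yaw: raise a little (clear of nut), turn, lower
p=[.4648,-.0295]
robot.move_straight([*p,.2],feed=.2)
robot.move_pose([*p,.2],rot(-.85))
robot.move_straight([*p,.097],feed=.12)
im,C=shot("wrist","pics/w_grip2.png"); q,r=pose(); np.save("pose_grip2.npy",np.r_[[q],[r]])
print(q,yaw(),robot.get_t(),robot.get_contact_force())
for d in robot.spot_in("nut_grip","wrist")[:1]: print(d,onz(d["point"],.116,C)[0])
a=cv2.resize(im[165:285,238:398,::-1],(400,300),interpolation=cv2.INTER_CUBIC)
b=cv2.imread("pics/w_stand.png")[185:285,290:423]; b=cv2.resize(b,(400,300),interpolation=cv2.INTER_CUBIC)
t=cv2.imread("pics/top0.png")[150:225,240:340]; t=cv2.resize(t,(400,300),interpolation=cv2.INTER_CUBIC)
s=cv2.imread("pics/side0.png")[180:255,260:360]; s=cv2.resize(s,(400,300),interpolation=cv2.INTER_CUBIC)
cv2.imwrite("pics/quad.png",np.vstack([np.hstack([a,b]),np.hstack([t,s])]))
```

```text
0.06 W tip/end [[0.4853305897987877, 0.2729747823505466], [0.5358303512496548, 0.27019668418626197]] T tip/end [[0.46581575121757884, 0.34518605939565905], [0.5163241545777185, 0.334105728731664]]
0.1 W tip/end [[0.4701495172369824, 0.2845798764072655], [0.514696307349214, 0.2821292637255409]] T tip/end [[0.4568173093887224, 0.3398755046332832], [0.5056787649804235, 0.3291564747558229]]
0.14 W tip/end [[0.45496844467517716, 0.29618497046398445], [0.4935622634487731, 0.2940618432648198]] T tip/end [[0.44781886755986594, 0.3345649498709074], [0.4950333753831284, 0.3242072207799817]]
0.18 W tip/end [[0.4397873721133719, 0.30779006452070334], [0.4724282195483322, 0.3059944228040987]] T tip/end [[0.43882042573100954, 0.3292543951085316], [0.4843879857858334, 0.31925796680414054]]
0.22 W tip/end [[0.4246062995515666, 0.31939515857742223], [0.4512941756478913, 0.3179270023433777]] T tip/end [[0.4298219839021531, 0.32394384034615575], [0.47374259618853837, 0.3143087128282994]]
0.26 W tip/end [[0.4094252269897613, 0.3310002526341412], [0.43016013174745044, 0.32985958188265657]] T tip/end [[0.42082354207329664, 0.31863328558378], [0.4630972065912433, 0.3093594588524582]]
[ 0.4654 -0.0295  0.0976] -0.849935126282079 10.7083 [-0.368   0.3743 -0.4132]
{'point': [318.7, 245.3], 'confidence': 0.67} [ 0.4667 -0.0286  0.116 ]
```

View pics/quad.png

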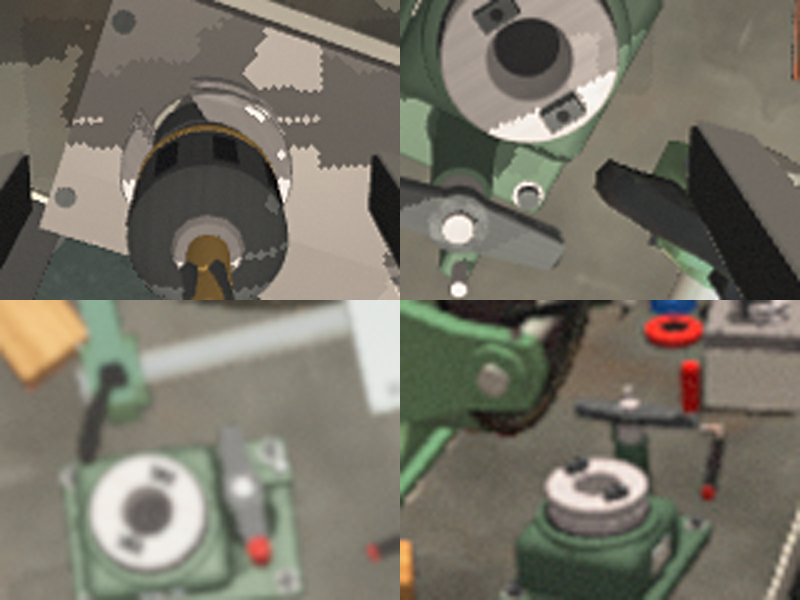

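Run:
```python
from h import *
S=cam("side");T=cam("top"); 
im=cv2.imread("pics/side0.png")
for P in [(.427,.322,.22),(.45,.318,.20),(.488,.319,.16),(.457,.34,.1),(.448,.335,.14),(.505,.33,.1)]:
    u=proj([P],S)[0]; i,j=int(u[1]),int(u[0]); print(P,u,im[i-1:i+2,j-1:j+2].mean((0,1)),"top",proj([P],T)[0])
print("side cam pos",-S[3][:3,:3].T@S[3][:3,3],"top",-T[3][:3,:3].T@T[3][:3,3])
cv2.imwrite("pics/sd.png",cv2.resize(im[130:255,240:400],(800,600),interpolation=cv2.INTER_CUBIC))
```

```text
(0.427, 0.322, 0.22) [302.9342 184.5571] [24.7778 28.5556 30.4444] top [262.8245 189.2446]
(0.45, 0.318, 0.2) [296.7733 189.1255] [59.     64.5556 72.6667] top [266.0229 181.336 ]
(0.488, 0.319, 0.16) [285.6959 199.6158] [103.3333 116.2222 122.7778] top [268.125 169.711]
(0.457, 0.34, 0.1) [291.8551 224.5125] [ 89.7778 101.7778 108.6667] top [261.9526 187.9276]
(0.448, 0.335, 0.14) [294.9196 211.6844] [77.3333 87.4444 92.3333] top [261.8215 187.9242]
(0.505, 0.33, 0.1) [279.6991 218.8771] [ 84.4444  96.8889 101.5556] top [266.6535 169.2586]
side cam pos [-0.1216  1.1506  0.6723] top [0.1899 0.1823 1.2867]
```

View pics/sd.png

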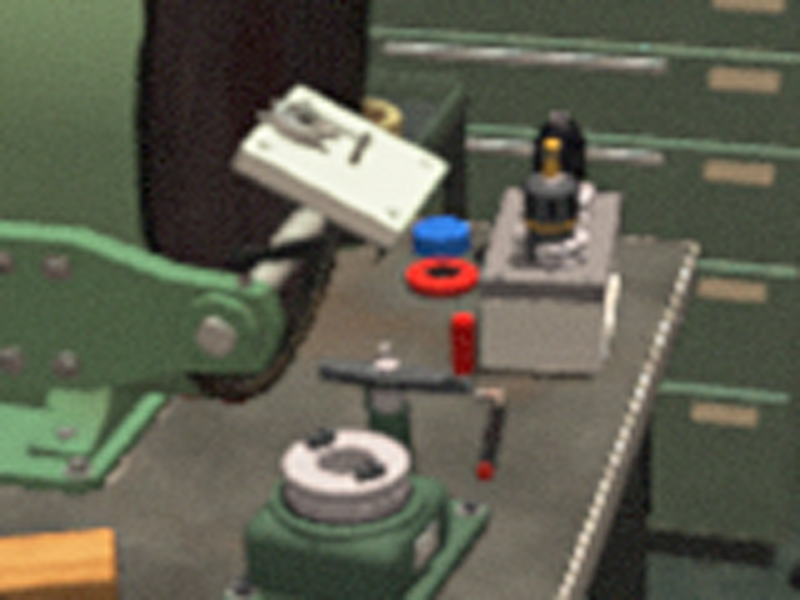

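The side picture does show a dark handle on the table's bracket, projecting near where the triangulation puts it (about 0.43, 0.32 at z ≈ 0.22). It would sit right by the spindle axis, so I need a clean look from straight above before gripping.

Run:
```python
from h import *
robot.move_straight([.4648,-.0295,.22],feed=.25)
robot.move_pose([.36,.12,.28],rot(-.9))
robot.move_pose([.35,.30,.30],rot(-1.0))
im,C=shot("wrist","pics/w_knob.png"); p,r=pose(); np.save("pose_knob.npy",np.r_[[p],[r]])
print(p,robot.get_t(),robot.get_contact_force(),"spindle px",proj([[.4242,.303,.085]],C)[0],"tip guess",proj([[.427,.322,.22],[.448,.335,.14],[.488,.319,.16]],C))
x0,y0=240,40
cv2.imwrite("pics/w_knobz.png",cv2.resize(im[y0:y0+180,x0:x0+240,::-1],(800,600),interpolation=cv2.INTER_CUBIC))
```

```text
[0.3511 0.2973 0.2991] 13.0 [ 0.014  -0.9995 -0.6347] spindle px [343.205  129.5298] tip guess [[340.791  120.2073]
 [335.9118  97.5907]
 [370.9328  70.7789]]
```

View pics/w_knobz.png

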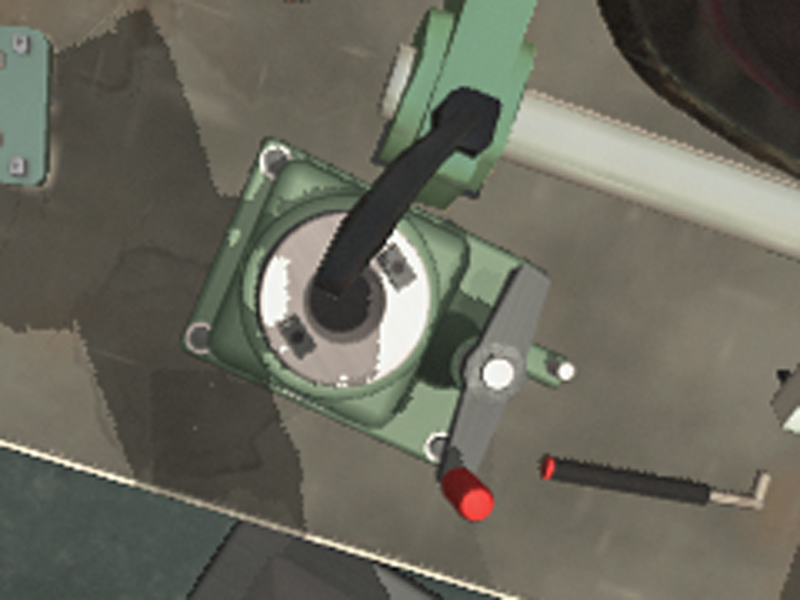

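The picture shows a black clamp handle running from a hex at about (470,115) in the crop to a tip at (332,285), over the bore. I'll triangulate it with all the views.

Run:
```python
from h import *
from scipy.optimize import least_squares
def L(n): P=np.load(f"pose_{n}.npy").reshape(2,3); return cam("wrist",(P[0],P[1]))
K,W,T,S=L("knob"),L("stand"),cam("top"),cam("side")
def tri(obs):
    r=least_squares(lambda P:np.concatenate([(proj([P],C)[0]-u)*(1 if C in (K,W) else 1) for C,u in obs]),[.43,.31,.15])
    return r.x,np.round(r.fun,1)
K_=lambda x,y:(240+x*.3,40+y*.3)
print("tip KW",tri([(K,K_(332,285)),(W,(357.5,241))]))
print("tip KT",tri([(K,K_(332,285)),(T,(261.5,189))]))
print("tip KWT",tri([(K,K_(332,285)),(W,(357.5,241)),(T,(261.5,189))]))
print("hex KT",tri([(K,K_(466,118)),(T,(268,168.5))]))
t=tri([(K,K_(332,285)),(W,(357.5,241)),(T,(261.5,189))])[0]; print("side px of tip",proj([t],S))
d=onz([K_(398,268),K_(296,338)],.093,K); v=d[1]-d[0]; print("dogs",d,np.linalg.norm(v),np.arctan2(-v[1],-v[0]),d.mean(0))
print("post",onz([K_(497,374)],.12,K),"pin",onz([K_(476,503)],.155,K),onz([K_(455,478)],.118,K))
```

```text
Traceback (most recent call last):
ValueError: The truth value of an array with more than one element is ambiguous. Use a.any() or a.all()
```

```bash
cat > tri.py <<'E'
from h import *
from scipy.optimize import least_squares
def L(n): P=np.load(f"pose_{n}.npy").reshape(2,3); return cam("wrist",(P[0],P[1]))
K,W,T,S=L("knob"),L("stand"),cam("top"),cam("side")
def tri(obs):
    r=least_squares(lambda P:np.concatenate([proj([P],C)[0]-u for C,u in obs]),[.43,.31,.15])
    return r.x,np.round(r.fun,1)
K_=lambda x,y:(240+x*.3,40+y*.3)
E
python3 - <<'E'
from tri import *
print("tip KW",tri([(K,K_(332,285)),(W,(357.5,241))]))
print("tip KT",tri([(K,K_(332,285)),(T,(261.5,189))]))
t=tri([(K,K_(332,285)),(W,(357.5,241)),(T,(261.5,189))]); print("tip KWT",t)
print("hex KT",tri([(K,K_(466,118)),(T,(268,168.5))]))
print("side px of tip",proj([t[0]],S))
d=onz([K_(398,268),K_(296,338)],.093,K); v=d[1]-d[0]; print("dogs",d,np.linalg.norm(v),np.arctan2(-v[1],-v[0]),d.mean(0))
print("post",onz([K_(497,374)],.12,K),"pin",onz([K_(476,503)],.155,K),onz([K_(455,478)],.118,K))
E
```

```text
tip KW (array([0.423 , 0.321 , 0.2261]), array([-0.4, -0.8, -0.7,  0.3]))
tip KT (array([0.4222, 0.3217, 0.2442]), array([-0.,  0.,  0., -0.]))
tip KWT (array([0.4229, 0.3214, 0.2273]), array([-0.7, -0.9, -0.2,  0.5,  1.1,  1.3]))
hex KT (array([0.4777, 0.313 , 0.2117]), array([-0.1,  0.1,  0. , -0.2]))
side px of tip [[304.2795 182.2233]]
dogs [[0.4456 0.2916 0.093 ]
 [0.4008 0.311  0.093 ]] 0.04881327895229065 -0.4071636526797791 [0.4232 0.3013 0.093 ]
post [[0.4318 0.2408 0.12  ]] pin [[0.3892 0.2294 0.155 ]] [[0.39   0.2299 0.118 ]]
```

The handle triangulates to z ≈ 0.21 to 0.23, about 20 mm beside the spindle axis. An upright hand would meet it if it is solid, so I'll test that with a light fingertip touch before planning round it.

Run:
```python
from h import *
robot.move_pose([.392,.318,.262],rot(0.))
f0=np.array(robot.get_contact_force()); print(pose()[0],robot.get_t(),f0)
for z in np.arange(.256,.199,-.005):
    robot.move_straight([.392,.318,z],feed=.05)
    f=np.array(robot.get_contact_force())-f0; print(round(z,3),pose()[0],f)
    if np.linalg.norm(f)>4: break
print(robot.get_t())
im,C=shot("wrist","pics/touch.png")
```

```text
[0.3924 0.3167 0.262 ] 13.8583 [-0.3723 -0.2562 -0.0833]
0.256 [0.3917 0.3177 0.2558] [ 0.4784  0.8657 -0.5193]
0.251 [0.3918 0.3179 0.2507] [-0.2804  0.7227  0.0693]
0.246 [0.3918 0.3178 0.2456] [1.06   0.6234 0.0741]
0.241 [0.3918 0.3178 0.2407] [0.2976 0.4333 0.3555]
0.236 [0.3918 0.3178 0.2357] [ 0.7891 -0.0944 -0.5154]
0.231 [0.3918 0.3178 0.2307] [-0.1403 -0.0123 -0.2865]
0.226 [0.3918 0.3178 0.2257] [ 0.9055  0.8417 -0.5286]
0.221 [0.3918 0.3178 0.2206] [0.7752 0.3195 0.169 ]
0.216 [0.3918 0.3178 0.2157] [0.4707 0.1693 0.1915]
0.211 [0.3919 0.3178 0.2107] [ 0.2078 -0.574   1.3044]
0.206 [0.3918 0.3178 0.2057] [-0.2473 -0.698  -0.2914]
0.201 [0.3918 0.3178 0.2007] [0.7515 0.6098 0.7568]
16.875
```

There was no contact all the way down through the handle's height, so it appears to be only a picture. I'll still descend with force checks. Next is the grip at yaw -0.85.

Run:
```python
from h import *
robot.move_straight([.37,.28,.26],feed=.25)
robot.move_pose([.36,.13,.25],rot(-.6))
robot.move_pose([.4655,-.0293,.19],rot(-.85))
robot.move_straight([.4655,-.0293,.097],feed=.15)
print("down",pose()[0],robot.get_t(),robot.get_contact_force())
robot.grab(force=50); print("opening",robot.get_opening(),pose()[0],robot.get_contact_force())
p=pose()[0]; np.save("gripz.npy",p)
robot.move_straight([.4655,-.0293,.20],feed=.12)
print("lift",robot.get_opening(),robot.get_contact_force(),robot.get_t())
robot.move_pose([.355,.12,.215],rot(-.2))
robot.move_pose([.345,.27,.205],rot(.4))
im,C=shot("wrist","pics/held.png"); q=pose()
d=robot.masks_of("nut_grip","wrist")[:1]
if d:
    m=d[0]["mask"]; ys,xs=np.nonzero(m); print(d[0]["point"],d[0]["confidence"],xs.min(),xs.max(),ys.min(),ys.max(),"pred",proj([q[0]+[0,0,.019]],C))
print(q[0],yaw(),robot.get_t(),robot.get_opening(),robot.get_contact_force(),robot.get_moment())
```

```text
down [ 0.4661 -0.0285  0.0978] 19.6 [-0.1445  0.6447  0.114 ]
opening 0.03683148993194985 [ 0.4662 -0.0296  0.0971] [ 1.3268 -2.2967  0.4682]
lift 0.03725876008979968 [ 0.0377 -0.0366 -4.7359] 21.525
[316.2, 248.6] 0.87 286 350 197 301 pred [[318.9424 250.888 ]]
[0.3456 0.2686 0.2044] 0.39664012735594917 23.05 0.03687349575982211 [ 0.6848 -0.425  -5.1867] [-0.046  -0.1176  0.008 ]
```

```bash
cat > ins.py <<'E'
from h import *
def F(n=4):
    v=[]
    for _ in range(n): v.append(np.r_[robot.get_contact_force(),robot.get_moment()]); robot.wait(.01)
    return np.mean(v,0)
E
python3 - <<'E'
from ins import *
c=np.array([.4237,.3023])
robot.move_straight([*c,.205],rot(.62),feed=.15)
f0=F(8); np.save("f0.npy",f0); e=c-pose()[0][:2]; print(pose()[0],yaw(),"f0",f0,"err",e,robot.get_t())
for z in list(np.arange(.195,.136,-.01))+list(np.arange(.133,.117,-.003)):
    robot.move_straight([*(c+e),z],rot(.62),feed=.08)
    f=F(2)-f0; print(round(z,3),pose()[0],f[:3],f[3:])
    if np.linalg.norm(f[:3])>7: break
print(robot.get_t(),yaw())
E
```

```text
[0.4226 0.3014 0.2049] 0.6197955950310182 f0 [-0.1037 -0.0651 -4.8195  0.0081 -0.0884 -0.0129] err [0.0011 0.0009] 23.8333
0.195 [0.4241 0.3027 0.1945] [ 0.1035 -0.4161 -0.3085] [-0.0306 -0.0262 -0.0012]
0.185 [0.4245 0.303  0.1847] [ 0.5259 -0.1121  0.5917] [ 0.0093 -0.0502  0.0135]
0.175 [0.4246 0.303  0.1747] [-0.0228 -0.0211  0.745 ] [-0.0108 -0.0393  0.0523]
0.165 [0.4246 0.303  0.1648] [0.2266 0.1372 0.4162] [-0.0025 -0.0355  0.0511]
0.155 [0.4245 0.303  0.1548] [ 0.1212 -0.1981  0.4943] [-0.0101  0.0138  0.0203]
0.145 [0.4245 0.3029 0.1447] [ 0.0663 -0.2114  0.2591] [-0.01   -0.0058  0.0209]
0.133 [0.4246 0.303  0.1328] [ 0.4444 -0.3004  0.3455] [-0.0058 -0.0051  0.0319]
0.13 [0.4248 0.3032 0.13  ] [0.4538 0.5761 0.0047] [0.0175 0.0191 0.0021]
0.127 [0.4247 0.3031 0.1269] [0.1332 1.1294 0.0063] [-0.0249 -0.0083  0.0087]
0.124 [0.4247 0.3031 0.1238] [ 0.4547 -0.2483 -0.0784] [-0.0222 -0.0164 -0.0122]
0.121 [0.4245 0.3032 0.1208] [-1.0146  0.1743 -0.4948] [0.0132 0.1318 0.0274]
0.118 [0.4244 0.3032 0.1178] [-0.8575  0.7591 -0.4521] [ 0.2015  0.3888 -0.03  ]
27.2333 0.6202429166262484
```

Run:
```python
from ins import *
f0=np.load("f0.npy"); c=np.array([.4242,.303]); 
robot.wait(.1); print(F()-f0,robot.get_opening())
for z in np.arange(.117,.1095,-.001):
    robot.move_straight([*c,z],rot(.62),feed=.03)
    f=F(3)-f0; print(round(z,4),pose()[0],f[:3],f[3:])
    if f[2]>9 or np.linalg.norm(f[:3])>14: break
print(robot.get_t(),yaw())
```

```text
[-1.437   0.5319 -0.5274  0.2027  0.4982  0.0203] 0.03681065538945227
0.117 [0.4242 0.3031 0.117 ] [-1.4719  1.1045 -0.4697] [0.2471 0.4158 0.0156]
0.116 [0.4241 0.3031 0.116 ] [-1.39    1.4733 -0.3572] [0.3052 0.4691 0.0254]
0.115 [0.4241 0.3031 0.1149] [-2.1685  1.3764 -0.1204] [ 0.3619  0.5471 -0.0065]
0.114 [0.424  0.3031 0.1139] [-2.3825  1.5914 -0.2212] [0.4623 0.6702 0.0355]
0.113 [0.424  0.3031 0.1129] [-2.8736  1.7585  0.3002] [0.483  0.8782 0.0531]
0.112 [0.4239 0.3031 0.1119] [-3.1124  2.1026  0.541 ] [0.5664 0.9991 0.0146]
0.111 [0.4239 0.3032 0.1109] [-4.0476  1.9307  1.4076] [0.6309 1.2745 0.0193]
0.11 [0.4239 0.3033 0.1103] [-4.8812  2.0975  4.5402] [0.5022 1.5253 0.0288]
29.5667 0.6201572458295037
```

It dropped over the dogs on the estimated yaw. Next I'll relieve the side load and press lightly home.

Run:
```python
from ins import *
f0=np.load("f0.npy"); c=np.array([.4242,.303]); z=.110
for i in range(4):
    f=F(3)-f0
    c=c+np.clip(f[:2]*1.2e-4,-5e-4,5e-4)
    robot.move_straight([*c,z],rot(.62),feed=.03); f=F(3)-f0; print(c,pose()[0],f)
while z>.104:
    z-=.0007; robot.move_straight([*c,z],rot(.62),feed=.03); f=F(3)-f0; print(round(z,4),pose()[0],f)
    if f[2]>16 or np.linalg.norm(f[:3])>22: break
for y in (.645,.595,.62):
    robot.move_straight([*c,z],rot(y),feed=.03); f=F(3)-f0; print("wiggle",y,yaw(),pose()[0],f)
print(robot.get_t())
```

```text
[0.4237 0.3032] [0.4238 0.3033 0.1103] [-3.7275  1.0547  6.7506  0.3669  1.3748  0.0494]
[0.4233 0.3034] [0.4238 0.3034 0.1103] [-3.1567  0.9689  8.6802  0.1831  1.1176  0.0877]
[0.4229 0.3035] [0.4237 0.3034 0.1103] [-1.0053  0.5659  9.9177  0.0402  0.6804  0.0747]
[0.4227 0.3035] [0.4236 0.3035 0.1103] [-0.6914  0.9847 10.3346  0.0455  0.6012  0.0687]
0.1093 [0.4237 0.3036 0.1103] [-1.8397 -0.813  15.8548 -0.252   0.9359  0.1055]
0.1086 [0.4237 0.3037 0.1101] [-2.9316 -1.2317 20.8997 -0.5167  1.2053  0.087 ]
wiggle 0.645 0.6445773448742358 [0.4236 0.304  0.1101] [-2.6843 -0.782  20.9187 -0.3972  1.25   -0.0459]
wiggle 0.595 0.5945259004587747 [0.4238 0.3038 0.1101] [-2.3134 -1.4635 20.4616 -0.4358  1.1816  0.0442]
wiggle 0.62 0.619659656017634 [0.4236 0.3042 0.1101] [-3.1672 -0.1307 20.1121 -0.2916  1.1553 -0.0273]
32.1417
```

Z stalled at 0.1101 under 20 N, which is where the home height is expected. I'll release, check, then take the lever.

```bash
cat > lev.py <<'E'
from ins import *
psi=.138; post=np.array([.4322,.2412])
def pin(a): t=np.pi+psi+a; return post+.045*np.array([np.cos(t),np.sin(t)])
def ya(a): return -np.pi/2+psi+a+.16*(a-.13)/1.44
E
python3 - <<'E'
from lev import *
c=[.4230,.3036]; f0=np.load("f0.npy")
robot.move_straight([*c,.1098],rot(.62),feed=.03); print("before open",F()-f0)
robot.open(); p=pose()[0]; print("open",robot.get_opening(),p,robot.get_contact_force(),robot.get_t())
robot.move_straight([p[0],p[1],.215],feed=.15)
im,C=shot("wrist","pics/after.png"); 
print("up",robot.get_contact_force(),robot.get_t())
for t,z in [("lever_pin",.138),("nut_grip",.129),("collet_holder",.1)]:
    for d in robot.spot_in(t,"wrist")[:1]: print(t,d["point"],d["confidence"],onz(d["point"],z,C)[0])
print("expected pin",pin(.135))
q=proj([[.4237,.303,.1]],C)[0]; print(q)
cv2.imwrite("pics/afterz.png",cv2.resize(im[130:310,200:440,::-1],(800,600),interpolation=cv2.INTER_CUBIC))
E
```

```text
before open [-1.2006  0.2545 12.065   0.0402  0.674   0.0151]
open 0.09400316195342569 [0.423  0.3036 0.1098] [-0.3791 -0.3682  0.4781] 33.4167
up [-0.2139 -0.193  -0.3789] 34.3167
lever_pin [290.7, 246.8] 0.89 [0.4249 0.2515 0.138 ]
nut_grip [318.7, 201.1] 0.67 [0.4216 0.3043 0.129 ]
collet_holder [318.3, 196.2] 0.95 [0.4229 0.3018 0.1   ]
expected pin [0.3889 0.2291]
[319.5301 195.7496]
```

View pics/afterz.png

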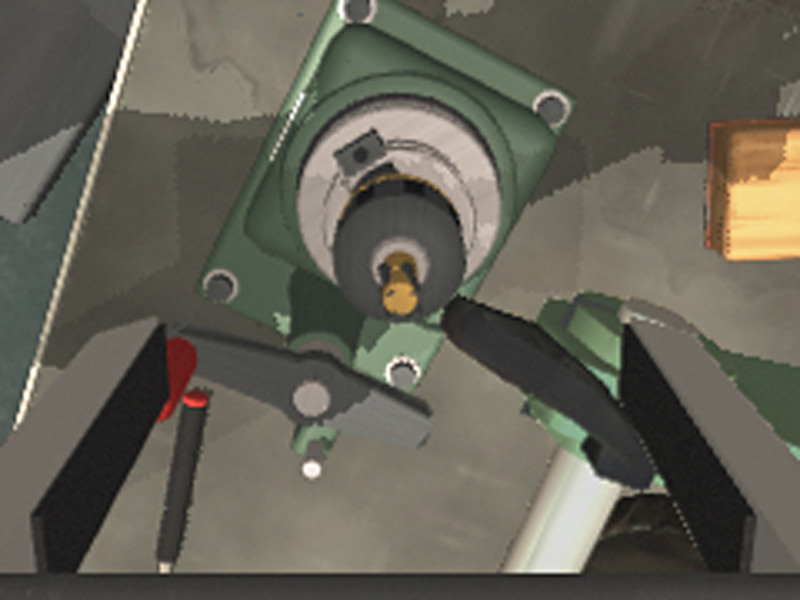

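The view shows the upper-left dog (about 360,150) sitting in the flange slot, and the holder upright on the nose. The lever lies as before with the pin at about (180,375). Now the lever.

Run:
```python
from lev import *
a=.135
robot.move_pose([*pin(a),.215],rot(ya(a)))
robot.wait(.1); f0=F(); 
robot.move_straight([*pin(a),.160],feed=.12); print(F(2)-f0)
robot.move_straight([*pin(a),.128],feed=.08); print(pose()[0],F(2)-f0,robot.get_t())
robot.grab(force=15); p=pose()[0]; f=F()-f0; print("grab",robot.get_opening(),p,f)
for a in np.linspace(.135,1.571,13)[1:]:
    robot.move_straight([*pin(a),.128],rot(ya(a)),feed=.08)
    f=F(2)-f0; print(round(a,3),pose()[0]-np.r_[pin(a),.128],f[:3],round(f[5],3),round(robot.get_opening(),4))
    if np.linalg.norm(f[:2])>22: break
print(robot.get_t())
```

```text
[-0.96    0.2336  0.6678  0.0438  0.0186 -0.0278]
[0.3891 0.2293 0.1283] [-0.7922  0.1026  0.1746  0.0076 -0.0069  0.0018] 37.1583
grab 0.013733909574846699 [0.3887 0.2293 0.128 ] [-1.2996  0.4876 -0.1622  0.2378  0.1451  0.02  ]
0.255 [ 0.0001 -0.0004 -0.    ] [-0.1711 -0.4205  0.0125] 0.032 0.0135
0.374 [ 0.0003 -0.0005 -0.    ] [ 0.1538 -1.9507 -0.3687] -0.026 0.0137
0.494 [ 0.0001 -0.0004 -0.    ] [ 0.3553 -2.4533 -0.6226] -0.051 0.0137
0.614 [ 0.0001 -0.0003 -0.    ] [ 0.6615 -2.6067  0.071 ] -0.019 0.0137
0.733 [-0.     -0.0001 -0.    ] [ 0.3871 -2.3779  0.3799] -0.004 0.0131
0.853 [-0. -0. -0.] [ 0.4892 -1.4245 -0.5952] -0.021 0.0133
0.973 [0.0001 0.0001 0.    ] [ 0.2072 -2.3092 -0.7987] 0.014 0.0133
1.092 [ 0.0001 -0.      0.    ] [ 0.3815 -2.136  -0.7053] -0.002 0.0135
1.212 [0.0001 0.0001 0.    ] [ 0.3024 -1.2453 -0.9091] -0.018 0.0136
1.332 [0.0001 0.0001 0.    ] [ 0.7748 -0.585  -0.5878] 0.005 0.0136
1.451 [0.0002 0.     0.    ] [ 0.9227 -1.3294 -0.7956] 0.006 0.013
1.571 [0. 0. 0.] [-0.4065 -1.609  -0.6522] -0.002 0.0135
42.0
```

Run:
```python
from lev import *
f0=F(); a0=1.571; rt=rot(ya(1.571))
for a in np.arange(1.59,1.78,.02):
    robot.move_straight([*pin(a),.128],rt,feed=.04)
    f=F(3)-f0; print(round(a,3),pose()[0]-np.r_[pin(a),.128],f[:3])
    if f[0]<-9: break
# ease off to no load, then open
d=pose()[0]; robot.move_straight([d[0]-.0003,d[1],.128],feed=.02); print("eased",F()-f0)
robot.open(); print("open",robot.get_opening(),robot.get_contact_force())
p=pose()[0]; robot.move_straight([p[0],p[1],.235],feed=.12)
robot.move_pose([.36,.19,.30],rot(.3))
robot.wait(.2); im,C=shot("wrist","pics/final.png"); q=pose(); np.save("pose_final.npy",np.r_[[q[0]],[q[1]]])
for t,z in [("lever_pin",.138),("lock_lever",.11),("collet_holder",.1),("hex_key",0.006),("marker",.008)]:
    for d in robot.spot_in(t,"wrist")[:1]: print(t,d["point"],round(d["confidence"],2),onz(d["point"],z,C)[0])
u=proj([[.43,.25,.1]],C)[0].astype(int); print(u,"pin exp",pin(1.571),robot.get_t(),robot.get_contact_force())
x0,y0=max(0,min(400,u[0]-120)),max(0,min(220,u[1]-90)); print(x0,y0)
cv2.imwrite("pics/finalz.png",cv2.resize(im[y0:y0+180,x0:x0+240,::-1],(800,600),interpolation=cv2.INTER_CUBIC))
```

```text
1.59 [-0.0008 -0.0001 -0.    ] [-3.9048  0.2797  2.2987]
1.61 [-0.0008 -0.0002 -0.0001] [-5.8553 -0.8314  4.1462]
1.63 [-0.0008 -0.0003 -0.0001] [-5.6394 -1.1738  5.1793]
1.65 [-0.0016 -0.0005 -0.0001] [-8.5903 -1.395   6.5236]
1.67 [-0.0024 -0.0007 -0.0001] [-10.0232  -2.1801   8.7881]
eased [-4.035  -0.5675  2.1593 -0.0989  0.8671  0.0876]
open 0.09405358487917956 [-0.0615 -0.2451 -0.0216]
lever_pin [381.7, 164.0] 0.97 [0.426  0.2381 0.138 ]
lock_lever [381.1, 162.5] 0.64 [0.4319 0.2376 0.11  ]
collet_holder [395.3, 111.0] 0.82 [0.4284 0.3049 0.1   ]
hex_key [342.9, 219.7] 0.85 [0.4295 0.1135 0.006 ]
marker [391.4, 113.7] 0.5 [0.4462 0.3091 0.008 ]
[381 152] pin exp [0.4384 0.1966] 47.05 [-0.152  -0.2686  0.4808]
261 62
```

View pics/finalz.png

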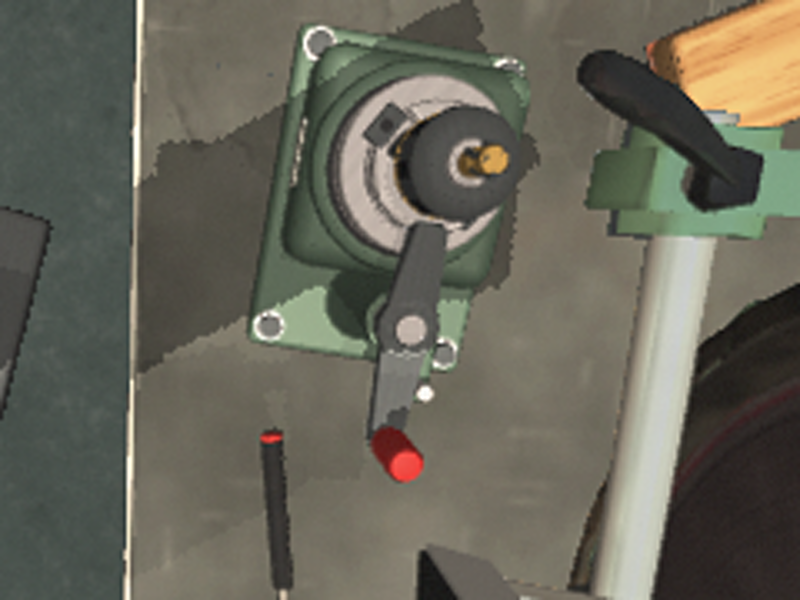

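The final picture shows the tongue (tip at about 430,228) over the flange and the red pin at (400,460). The hand is clear and the hex key undisturbed. I'll check the lever angle from the picture, then hand in.

Run:
```python
from h import *
P=np.load("pose_final.npy"); C=cam("wrist",(P[0],P[1])); k=lambda x,y:(261+x*.3,62+y*.3)
po=onz(k(411,328),.117,C)[0]; tp=onz(k(430,228),.114,C)[0]; pt=onz(k(407,466),.155,C)[0]; pb=onz(k(388,432),.118,C)[0]
h=onz([k(319,42),k(268,326),k(508,68),k(444,353)],.015,C)
for n,v in [("tongue",tp-po),("pin top",po-pt),("pin base",po-pb),("foot",h[0]-h[1]),("foot2",h[2]-h[3])]: print(n,np.arctan2(v[1],v[0])-np.pi/2,np.linalg.norm(v[:2]))
print(robot.get_t(),robot.get_contact_force(),robot.get_joint_velocities())
```

```text
tongue 0.15405700870787475 0.038057117963256934
pin top 0.1389020797169036 0.045328279508017
pin base 0.13730040188221793 0.04193897145436667
foot 0.14366915717014628 0.13220786416081656
foot2 0.15089972792739692 0.13443868807684017
47.05 [-0.152  -0.2686  0.4808] [ 0.0017 -0.0051 -0.0013 -0.0005 -0.0019  0.0001 -0.0005]
```

The lever's direction (0.14 to 0.15) matches the stand's yaw (0.14 to 0.15), so it is at the stop.

```bash
python3 -c "
from rig import robot
robot.job_done(); print(robot.get_t())"
```

```text
the job is handed in; nothing more can be done
the job is handed in; nothing more can be done
```

The collet holder is home in the stand with the lever locked over its flange, and the job is handed in. The last clock reading before hand-in was 47 s.

**Loading:** I gripped the collet holder by its nut and carried it round in front of the sander. The slots dropped over the dogs at the yaw I had measured from the pictures, so no turning search was needed. I pressed it home with about 21 N at most, and a ±0.025 rad wiggle was then almost free.

**Lever:** I swung it by the red pin to the stop, where the force rose to about 10 N with no further travel. Then I let go and moved the hand clear.

**Last checks:**
- **Height:** the hand stalled at z = 0.1101 under 20 N, which is the expected home height.
- **Picture:** a dog sits in the slot and the lever's tongue lies over the flange. The lever's angle in the picture agrees with the stop to about 0.01 rad.
- **Contact:** wrist force was about zero after release, with the hand touching nothing.
- **Other things:** the hex key looked undisturbed. I did not look at the marker or the chuck holder again at the end, but nothing touched them.

**Disagreements along the way:**
- **Slot yaw:** my first reading (1.99) was wrong. The close view gave 1.27, and I used that.
- **Clamp handle:** the sander's black clamp handle appears to hang near the spindle axis. A fingertip lowered through its position met nothing, and neither did the hand later.
- **Lever stop:** by the hand's position it came about 0.04 rad past my calculated angle, which I put down to finger give or my estimate of the stand's yaw.
- **Detector:** its marker report in the final picture (confidence 0.50) was false; it pointed at the holder.

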